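# Bring the mug to the front of the display turntable

## Robot

A 6-joint arm with a two-finger parallel gripper is mounted at the origin on the work surface. World frame = base frame: x ahead of the robot, y to its left, z up, the work surface at z = 0. Lengths are in m, angles in degrees, forces in N, time in s.
With the tool pointing down it reaches from about 0.4 to 0.825 m from the base axis. Payload 7 kg.
Tool frame: the origin (TCP) lies between the finger pads; the fingertips stand 19 mm ahead of it and the grasp point (between the pads) is the TCP; z points along the fingers, y is the line along which they close (so a half turn about z gives the same grasp; the last joint's range is limited). The gripper opens to 88 mm and grips with 3 to 60 N. Pads are 19 mm wide; open, the fingers measure 130 mm over their backs; the gripper's body (78 mm by 193 mm) begins 47 mm behind the grasp point.
Start: joints at [84.402, 20.546, 0.682, 0, -70.136, -16.507], TCP at [0.254, 0.625, 0.246] pointing down, gripper open.
Joint ranges: [-176.03, 176.03], [-82.01, 121.73], [-58.28, 71.71], [-173.87, 95.51], [-174.79, -0.11], [-173.66, 173.66]. Speed limits (degrees/s): [136.94, 136.94, 172.46, 180, 180, 180].

## Interface

Orientations are given as [roll, pitch, yaw] about the fixed x, y, z axes, in that order (R = Rz(yaw) Ry(pitch) Rx(roll)).
In Python, from plant import get_obs, snapshot, close_job, spot_in, spot_point gives the robot as it stands.
- The arm moves only by the tool play_rows, never from a script. Its argument "plan" is a list of rows, each a list of 6 numbers: the shift along the tool's x, y, z in cm, then the turn, a rotation vector about the tool's x, y, z in degrees. A call has 1 to 20 rows; each row shifts and turns the commanded pose from where the row before left it, along the tool's axes as they then stand; what a row does not reach is not made up. A row lasts 1/12 s, in which the tool goes at most 41.7 mm and 7.16 degrees, less where a joint would pass 70% of its speed; a pose out of reach is approached as far as the arm can. A call is refused whole if a number of a shift passes 4.17 or a number of a turn 7.16, either way. A call with a gripper value outside its range is refused whole. "grip" is the finger opening in cm, from 0 to 8.76, set as the call begins (left out, the last holds). The fingers move at their own pace and stop on an object; the grip force is fixed at half the most. Time passes only in rows, so rows that do not move let the fingers close. It gives the time, the measured TCP pose, the force, the opening and the grip force at its end, in the units of the state.
- get_obs(): the state, without advancing time (a new reading comes with each control period).
- snapshot(name): name is "scene" or "side" or "wrist"; returns a dict with "frame" (384x512x3 uint8, red, green, blue), "fx", "fy", "cx", "cy" (pixels), "k1" (the pictures are not rectified: a ray, as slopes to the right and down, at radius r is drawn at 1 + k1 r^2 times it, then the intrinsics apply), "position" and "attitude" of the camera in the world. Camera axes: x right, y down, z forward; pixel columns grow to the right and rows downward; lengths in m; the calibration is good to about 2 mm. A picture is of the moment at which its call begins. There is no depth.
- close_job(): hands the job in; it is judged then, once.
Trained networks look in the newest picture that a camera, given by its name, has taken for a name from the list of things; names that differ only in an ending like _2 or _b are one class to them, and where a whole thing is asked for, a point or a joint stands for the part that bears it (a point fixed in the world has none). Each returns a list of dicts, best first, with "score" (0 to 1); they miss things now and then, are a little off and sometimes report something else, mostly with a low value. They report only what shows in the picture. A call takes as long as a camera call. They do not tell look-alikes from the thing itself.
- spot_in(camera, thing): "position" ([x, y, z] in m, in world coordinates, good to about 4 mm: the middle of the surface that is visible of it).
- spot_point(camera, thing): "position" ([x, y, z] in m, in world coordinates, good to about 4 mm: a listed point, or the origin of a listed thing).
The state is a dict: "clock": time; "joint_pos": joint angles; "qvel": joint speeds; "tau": joint torques, N m; "tool_pos": TCP position; "orientation": TCP orientation; "force": force on the tool from outside, world axes, zero at the start; "moment": the same for the moment, N m; "opening": finger opening in m; "gripper_force": force on a finger pad.
Only numpy, scipy, OpenCV 4.12 (cv2) and the standard library are available. Lean on these libraries where they do the work, as an engineer would, in place of code of your own. Each camera call takes 0.05 s, during which the arm holds its last target. There are 200 camera calls.

## Task

You keep a second-hand stall, and customers come to the far side of the counter. Spin the round wooden display turntable by pushing gently on its rim posts with the fingertips until the steel mug, the one piece with a handle, stands at the front, in line with the tongue that sticks out from the turntable's base. Do not grip or lift anything, do not touch the wares standing on the turntable or upset them, leave the other wares on the counter where they are, and come away clear.

Things in the scene. Friction and masses are not known exactly. Their poses are not given: they have to be found in the camera images.
- stand_base: Fixed aluminium base of the turntable: a disc 180 mm across, 14 mm high, hidden under the platter, with a flat tongue 30 mm wide and 10 mm high that runs out along its own +x axis, shows 55 mm beyond the platter and tapers at its end, 205 mm from the axis. Origin on the turning axis, on the counter; +x points to the front along the tongue (away from the robot, up to 35 degrees askew), z up.
- platter: Round dark wooden platter, 300 mm across, 17 mm thick, top 45 mm above the counter. Turns about the vertical axis of the base, either way, up to one full turn from its start; stiff (about 1.5 N at a rim post), stays where it is left, hardly coasts. Eight posts stand on its rim. Origin on the axis at the platter's underside, 28 mm above the counter; z up.
- post (a point): Top centre of one of the platter's eight identical rim posts: upright aluminium rods 12 mm thick and 35 mm tall, tops 80 mm above the counter, centres 142 mm from the axis, every 45 degrees (109 mm between neighbours). This one is at 22.5 degrees from the platter's x axis towards its y. Any of them may be pushed sideways.
- mug: Plain steel mug with a side handle, body 60 mm across and 65 mm tall; the only ware on the platter with a handle (which stands out about 25 to 30 mm to the mug's own +y). Stands loose on the platter with its axis about 68 mm from the turning axis. Origin: centre of its underside, z up.
- tumbler: Plain steel tumbler without handle, 54 mm across, 70 mm tall, loose on the platter about 68 mm from its axis. Origin: centre of its underside.
- bowl: Small steel bowl, 68 mm across, 34 mm tall, loose on the platter about 68 mm from its axis. Origin: centre of its underside.
- canister: Closed steel canister with a small knob on the lid, 62 mm across, 72 mm tall, loose on the platter about 68 mm from its axis. Origin: centre of its underside.
- brass_pot: Bystander: round brass pot, 100 mm across, 92 mm tall, on the counter to the right. Origin: centre of its underside.
- hammer: Bystander: hammer with a wooden handle lying on the counter to the right. Origin: about the middle of its length.
- tin_box: Bystander: green tin box 110 x 70 x 45 mm on the counter to the left. Origin: centre of its underside.
- saucepan: Bystander: aluminium pot, 130 mm across, 60 mm tall, on the counter to the left. Origin: centre of its underside.
Not all that is in view belongs to the job. What is shaped like the canister but purple is not meant.

How it is judged:
By the outcome, as a careful person would: the job done as asked, in the order asked, and still so for the second after the job is handed in, with the robot touching nothing.
It also fails if it takes over 54 s, if anything falls off the work surface, if the arm or the gripper's body presses on something with over 40 N, if the wrist force passes 120 N, or if a joint passes its speed limit or range.

## Working session

There is one attempt and no reset: what is moved stays moved. The work goes in short steps, Python scripts to look and compute and a tool call to move; the robot and the scene stay as the last step left them, time stands still between calls to the robot, and variables do not carry over. Pictures are saved under pics/ and viewed, at most 10 in all, crops included, and the job is handed in when it is done.

Besides the shell and the picture viewer there is one more tool, called after "Request:" by a JSON object that holds its "method" and its "body", one argument or row to a line. play_rows: Moves the arm, as the interface text tells. Its arguments: {"type":"object","properties":{"plan":{"type":"array","items":{"type":"array","items":{"type":"number"}}},"grip":{"type":"number"}},"required":["plan"]}

```bash
mkdir -p pics; python3 - <<'E'
from plant import *
import cv2,numpy as np
o=get_obs();print(o['clock'],o['tool_pos'],o['orientation'],o['opening'])
for c in ['scene','side']:
    s=snapshot(c);cv2.imwrite(f'pics/{c}0.png',s['frame'][:,:,::-1]);print(c,s['position'],s['fx'])
    for t in ['stand_base','platter','mug','post','tumbler','bowl','canister','brass_pot','hammer','tin_box','saucepan']:
        print(t,[(np.round(d['position'],3).tolist(),round(d['score'],2)) for d in spot_point(c,t)][:9])
E
```

```text
0.0 [0.2538476  0.62494225 0.2445905 ] [ 1.79902037e+02 -9.34504245e-03 -2.21103482e+01] 0.08788789891619546
scene [ 0.93191381 -0.61906514  0.61532181] 351.4422912836858
stand_base [([0.514, -0.028, 0.043], 0.62)]
platter [([0.571, 0.001, 0.028], 0.64)]
mug [([0.511, -0.029, 0.044], 0.55), ([0.633, 0.04, 0.042], 0.24)]
post [([0.655, 0.118, 0.078], 0.9)]
tumbler [([0.542, 0.062, 0.046], 0.89)]
bowl [([0.632, 0.039, 0.042], 0.71), ([0.656, 0.121, 0.076], 0.44)]
canister [([0.606, -0.056, 0.044], 0.84), ([0.719, -0.273, -0.004], 0.73), ([0.62, -0.266, 0.001], 0.61)]
brass_pot [([0.384, -0.355, -0.003], 0.88), ([0.539, 0.062, 0.043], 0.57)]
hammer [([0.579, -0.42, -0.002], 0.62)]
tin_box [([0.388, 0.382, 0.001], 0.88)]
saucepan [([0.639, 0.425, 0.0], 0.56)]
side [-0.15112966 -0.80245322  0.72554373] 423.4611316039234
stand_base []
platter [([0.575, 0.006, 0.026], 0.64)]
mug [([0.514, -0.033, 0.043], 0.58)]
post [([0.656, 0.121, 0.08], 0.97)]
tumbler [([0.538, 0.071, 0.044], 0.73)]
bowl [([0.633, 0.037, 0.044], 0.72)]
canister [([0.718, -0.273, -0.0], 0.97), ([0.604, -0.049, 0.044], 0.69)]
brass_pot [([0.641, 0.424, 0.001], 0.68), ([0.387, -0.354, -0.002], 0.64)]
hammer [([0.573, -0.422, 0.001], 0.93)]
tin_box [([0.387, 0.377, -0.0], 0.75)]
saucepan [([0.641, 0.423, 0.002], 0.7)]
```

View pics/scene0.png

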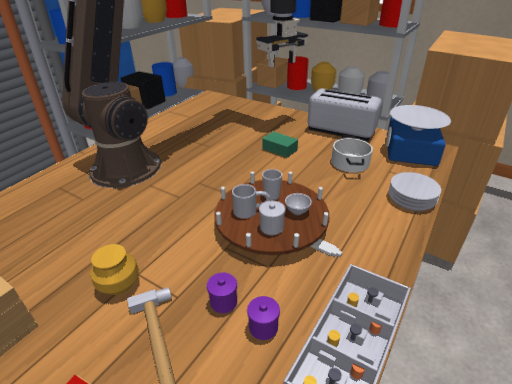

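View pics/side0.png

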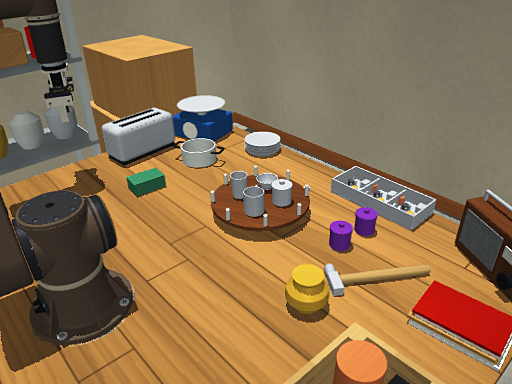

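The scene view shows the mug with its handle at (245,202), the tongue at about (313–341, 240–254), and the purple look-alikes at (222,293) and (263,318). The side view agrees. Next I'll measure the tongue and write the helpers.

```bash
cat > h.py <<'E'
from plant import *
import cv2,numpy as np
from scipy.spatial.transform import Rotation as Ro
def cam(c):
    s=snapshot(c); a=np.array(s['attitude'],float)
    s['R']=a if a.shape==(3,3) else (Ro.from_euler('xyz',a,degrees=True).as_matrix() if a.size==3 else Ro.from_quat(a).as_matrix())
    return s
def proj(s,P):
    q=(np.atleast_2d(P)-s['position'])@s['R']; r=q[:,:2]/q[:,2:]
    r=r*(1+s['k1']*(r**2).sum(1,keepdims=True))
    return r*[s['fx'],s['fy']]+[s['cx'],s['cy']]
def ray(s,px,z):
    u=(np.atleast_2d(px)-[s['cx'],s['cy']])/[s['fx'],s['fy']]; r=u.copy()
    for _ in range(20): r=u/(1+s['k1']*(r**2).sum(1,keepdims=True))
    d=np.c_[r,np.ones(len(r))]@s['R'].T; p=np.array(s['position'])
    return p+d*((z-p[2])/d[:,2:])
E
python3 - <<'E'
from h import *
s=cam('scene');print(s['attitude'])
print(proj(s,[[.573,.003,.045],[.655,.119,.08],[.719,-.273,0]]))
f=s['frame'][195:265,210:350,::-1];cv2.imwrite('pics/crop1.png',cv2.resize(f,None,fx=5.5,fy=5.5,interpolation=cv2.INTER_CUBIC))
print(ray(s,[[341,253],[327,247]],.01))
E
```

```text
[-126.38360807    0.70520088   32.2269925 ]
[[271.24006974 210.69800811]
 [319.8051418  187.28603152]
 [263.80751886 326.00528538]]
[[ 0.77642946 -0.01244773  0.01      ]
 [ 0.73952517 -0.01090418  0.01      ]]
```

View pics/crop1.png

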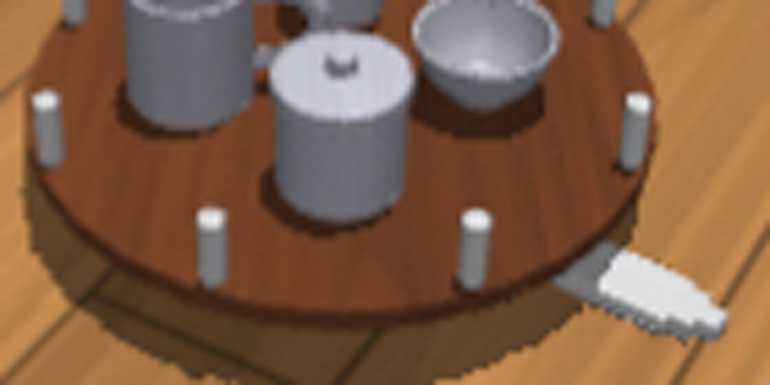

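```bash
python3 - <<'E'
from h import *
from scipy.optimize import least_squares
s=cam('scene')
o=np.array([210,195])
px=np.array([[45,98],[211,216],[477,217],[637,100]])/5.5+o
P=ray(s,px,.08);print(P)
k=np.arange(4)*45
f=lambda v:(P[:,:2]-(v[:2]+.142*np.c_[np.cos(np.radians(v[2]+k)),np.sin(np.radians(v[2]+k))])).ravel()
v=least_squares(f,[.573,.003,-125]).x;print('centre, phase of 235deg-post',v,f(v))
t=ray(s,np.array([[714,320],[722,312],[700,335]])/5.5+o,.01);print(np.degrees(np.arctan2(t[:,1]-v[1],t[:,0]-v[0])),np.hypot(t[:,1]-v[1],t[:,0]-v[0]))
E
```

```text
[[ 0.48892508 -0.10954581  0.08      ]
 [ 0.59432033 -0.13563422  0.08      ]
 [ 0.6875552  -0.07942257  0.08      ]
 [ 0.71290031  0.02515018  0.08      ]]
centre, phase of 235deg-post [ 5.73021485e-01  4.57716674e-03 -1.26409356e+02] [ 1.87739156e-04  1.58182419e-04  8.77515056e-05  1.95486758e-04
  2.52555389e-04  2.84408730e-04 -5.28045469e-04 -6.38078871e-04]
[-5.41254541 -3.57901038 -8.75069282] [0.20210894 0.20277305 0.20176461]
```

Request:
{"method": "play_rows", "body": {
  "plan": [
    [2.8,2.9,0,0,0,0],
    [2.8,2.9,0,0,0,0],
    [2.8,2.9,0,0,0,0],
    [2.8,2.9,0,0,0,0],
    [2.8,2.9,0,0,0,0],
    [2.8,2.9,0,0,0,0],
    [2.8,2.9,0,0,0,0],
    [2.8,2.9,0,0,0,0],
    [2.8,2.9,0,0,0,0],
    [2.8,2.9,0,0,0,0],
    [2.8,2.9,0,0,0,0],
    [2.8,2.9,0,0,0,0],
    [2.8,2.9,0,0,0,0],
    [2.8,2.9,0,0,0,0],
    [2.8,2.9,0,0,0,0],
    [2.8,2.9,0,0,0,0],
    [2.8,2.9,0,0,0,0],
    [2.8,2.9,0,0,0,0],
    [2.8,2.9,0,0,0,0],
    [2.8,2.9,0,0,0,0]
  ],
  "grip": 0
}}

```text
clock: 2.97
tool_pos: [0.555, -0.1249, 0.2459]
orientation: [-180.0, -0.0, -22.1]
force: [0.5, 0.8, 0.4]
opening: -0.0002
gripper_force: 0.0
```

Request:
{"method": "play_rows", "body": {
  "plan": [
    [0,0,0,0,0,6.9],
    [0,0,0,0,0,6.9],
    [0,0,0,0,0,6.9],
    [0,0,0,0,0,6.9],
    [0,0,0,0,0,6.9],
    [0,0,0,0,0,6.9],
    [0,0,0,0,0,6.9],
    [0,0,0,0,0,6.9],
    [0,0,0,0,0,6.9],
    [0,0,0,0,0,6.9],
    [0,0,0,0,0,6.9],
    [0,0,0,0,0,0],
    [0,0,0,0,0,0]
  ]
}}

```text
clock: 4.05
tool_pos: [0.5546, -0.1227, 0.2456]
orientation: [-180.0, 0.0, -97.8]
force: [-0.2, -0.0, 0.8]
opening: 0.0006
gripper_force: 0.0
```

Request:
{"method": "play_rows", "body": {
  "plan": [
    [1.0,0.1,0,0,0,0],
    [0.9,0.1,0,0,0,0],
    [0,0,3.0,0,0,0],
    [0,0,3.0,0,0,0],
    [0,0,3.0,0,0,0],
    [0,0,3.0,0,0,0],
    [0,0,0,0,0,0],
    [0,0,0,0,0,0]
  ]
}}

```text
clock: 4.72
tool_pos: [0.5491, -0.142, 0.1248]
orientation: [179.8, -0.1, -97.9]
force: [0.1, -0.8, 0.8]
opening: 0.0
gripper_force: 0.0
```

```bash
python3 - <<'E'
from h import *
s=cam('scene');print(get_obs()['tool_pos'])
f=s['frame'][140:280,180:360,::-1];cv2.imwrite('pics/crop2.png',cv2.resize(f,None,fx=4,fy=4,interpolation=cv2.INTER_CUBIC))
E
```

```text
[ 0.55041237 -0.14192301  0.12649667]
```

View pics/crop2.png

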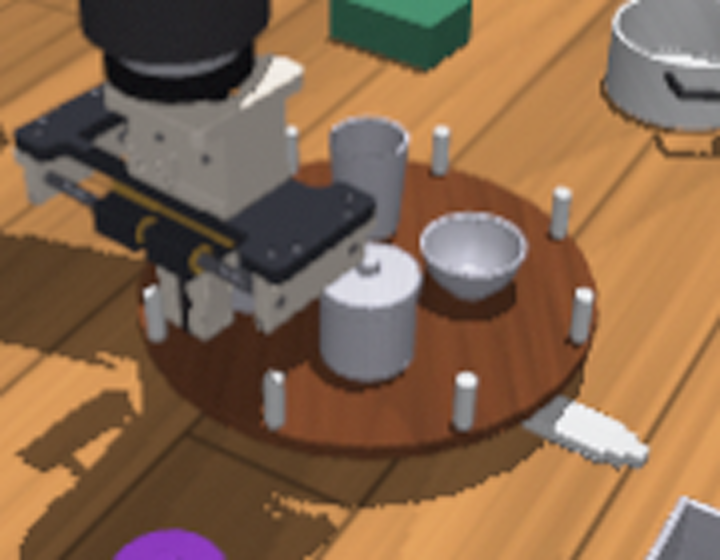

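The fingers are over the gap between two posts, at (205,320) in the crop, and the wares are clear. I'll lower them and start the push anticlockwise.

Request:
{"method": "play_rows", "body": {
  "plan": [
    [0,0,2.2,0,0,0],
    [0,0,2.2,0,0,0],
    [0,0,0,0,0,0],
    [0,-0.26,0,0,0,-1],
    [0,-0.26,0,0,0,-1],
    [0,-0.26,0,0,0,-1],
    [0,-0.26,0,0,0,-1],
    [0,-0.26,0,0,0,-1],
    [0,-0.26,0,0,0,-1],
    [0,-0.26,0,0,0,-1],
    [0,-0.26,0,0,0,-1],
    [-0.01,-0.39,0,0,0,-1.5],
    [-0.01,-0.52,0,0,0,-2],
    [-0.01,-0.65,0,0,0,-2.5],
    [-0.01,-0.65,0,0,0,-2.5],
    [-0.01,-0.65,0,0,0,-2.5],
    [-0.01,-0.52,0,0,0,-2],
    [-0.01,-0.26,0,0,0,-1],
    [0,0,0,0,0,0]
  ]
}}

```text
clock: 6.35
tool_pos: [0.6071, -0.1384, 0.0813]
orientation: [180.0, -0.0, -75.9]
force: [-0.3, -0.0, -0.3]
opening: 0.0005
gripper_force: 0.0
```

```bash
python3 - <<'E'
from h import *
s=cam('scene');o=get_obs();p=o['tool_pos'];d=p[:2]-np.array([.573,.0046]);print(p,o['orientation'],o['force'],np.hypot(*d),np.degrees(np.arctan2(d[1],d[0])))
for t in ['post','mug','canister']: print(t,[(np.round(e['position'],3).tolist(),round(e['score'],2)) for e in spot_point('scene',t)])
f=s['frame'][140:280,180:360,::-1];cv2.imwrite('pics/crop3.png',cv2.resize(f,None,fx=4,fy=4,interpolation=cv2.INTER_CUBIC))
E
```

```text
[ 0.6068495  -0.13839163  0.08131804] [ 1.79990501e+02  4.98001456e-03 -7.60221323e+01] [-0.93604693  0.21781991  0.66112358] 0.14694350969729067 -76.68189483334395
post [([0.629, 0.136, 0.075], 0.69), ([0.579, -0.422, -0.002], 0.56)]
mug [([0.388, 0.377, -0.003], 0.58)]
canister [([0.719, -0.273, -0.002], 0.92), ([0.618, -0.266, -0.001], 0.61), ([0.613, -0.044, 0.044], 0.44), ([0.579, -0.418, 0.004], 0.35)]
```

View pics/crop3.png

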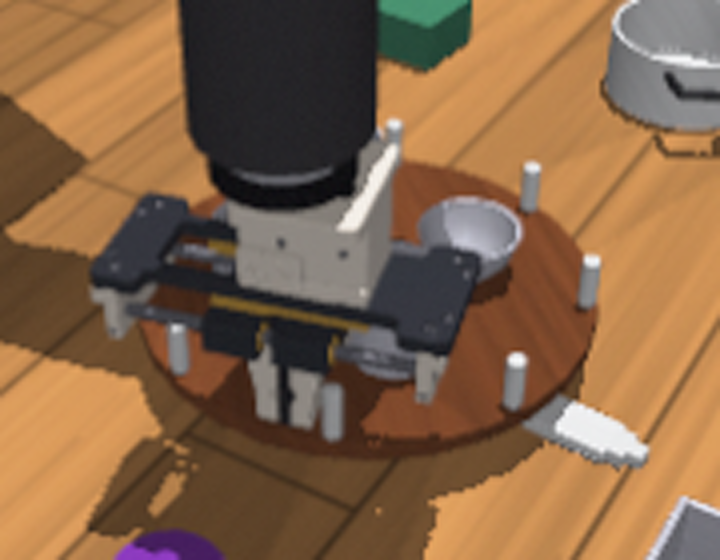

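Request:
{"method": "play_rows", "body": {
  "plan": [
    [0,-0.26,0,0,0,-1],
    [-0.01,-0.51,0,0,0,-2],
    [-0.02,-0.77,0,0,0,-3],
    [-0.02,-0.77,0,0,0,-3],
    [-0.02,-0.77,0,0,0,-3],
    [-0.02,-0.77,0,0,0,-3],
    [-0.02,-0.77,0,0,0,-3],
    [-0.02,-0.77,0,0,0,-3],
    [-0.02,-0.77,0,0,0,-3],
    [-0.02,-0.77,0,0,0,-3],
    [-0.02,-0.77,0,0,0,-3],
    [-0.02,-0.77,0,0,0,-3],
    [-0.02,-0.77,0,0,0,-3],
    [-0.02,-0.77,0,0,0,-3],
    [-0.02,-0.77,0,0,0,-3],
    [-0.02,-0.77,0,0,0,-3],
    [-0.02,-0.77,0,0,0,-3],
    [-0.02,-0.77,0,0,0,-3],
    [-0.01,-0.51,0,0,0,-2],
    [0,-0.26,0,0,0,-1]
  ]
}}

```text
clock: 8.22
tool_pos: [0.708, -0.0505, 0.0816]
orientation: [180.0, -0.0, -21.8]
force: [1.0, -1.5, -0.7]
opening: 0.0003
gripper_force: 0.8
```

```bash
cat > look.py <<'E'
from h import *
import sys
o=get_obs();p=o['tool_pos'];d=p[:2]-np.array([.573,.0046]);print(o['clock'],p,o['orientation'],o['force'],np.hypot(*d),np.degrees(np.arctan2(d[1],d[0])))
for c in ['scene','side']:
    s=cam(c)
    for t in ['post','mug','tumbler','bowl','canister']:
        for e in spot_point(c,t):
            q=e['position'][:2]-np.array([.573,.0046]);r=np.hypot(*q)
            if r<.16: print(c,t,np.round(e['position'],3),round(e['score'],2),'r %.3f ang %.1f'%(r,np.degrees(np.arctan2(q[1],q[0]))))
    if len(sys.argv)>1:
        f=s['frame'][140:280,180:360,::-1] if c=='scene' else s['frame'][140:280,170:350,::-1]
        cv2.imwrite(f'pics/{sys.argv[1]}_{c}.png',cv2.resize(f,None,fx=4,fy=4,interpolation=cv2.INTER_CUBIC))
E
python3 look.py
```

```text
8.2167 [ 0.70800743 -0.05050511  0.08161383] [ 1.79991000e+02 -2.20348959e-02 -2.18412376e+01] [ 0.95592089 -1.50527952 -0.70116008] 0.14582036966549758 -22.203489756929258
scene post [0.498 0.124 0.076] 0.87 r 0.141 ang 122.2
scene mug [ 0.588 -0.061  0.046] 0.73 r 0.068 ang -76.8
scene tumbler [ 0.507 -0.003  0.045] 0.95 r 0.067 ang -173.2
scene bowl [0.563 0.078 0.045] 0.73 r 0.074 ang 97.7
side post [0.498 0.128 0.081] 0.75 r 0.145 ang 121.2
side mug [ 0.584 -0.06   0.043] 0.82 r 0.066 ang -80.1
side tumbler [0.509 0.004 0.045] 0.85 r 0.064 ang -179.9
side bowl [0.509 0.002 0.044] 0.6 r 0.064 ang -177.6
side bowl [0.567 0.073 0.044] 0.52 r 0.069 ang 95.2
side canister [0.638 0.018 0.039] 0.67 r 0.067 ang 12.0
```

Request:
{"method": "play_rows", "body": {
  "plan": [
    [0,-0.26,0,0,0,-1],
    [-0.01,-0.51,0,0,0,-2],
    [-0.02,-0.77,0,0,0,-3],
    [-0.02,-0.77,0,0,0,-3],
    [-0.02,-0.77,0,0,0,-3],
    [-0.02,-0.77,0,0,0,-3],
    [-0.02,-0.77,0,0,0,-3],
    [-0.02,-0.77,0,0,0,-3],
    [-0.02,-0.77,0,0,0,-3],
    [-0.02,-0.77,0,0,0,-3],
    [-0.02,-0.77,0,0,0,-3],
    [-0.02,-0.77,0,0,0,-3],
    [-0.02,-0.77,0,0,0,-3],
    [-0.02,-0.77,0,0,0,-3],
    [-0.02,-0.77,0,0,0,-3],
    [-0.02,-0.77,0,0,0,-3],
    [-0.02,-0.77,0,0,0,-3],
    [-0.02,-0.77,0,0,0,-3],
    [-0.01,-0.51,0,0,0,-2],
    [0,-0.26,0,0,0,-1]
  ]
}}

```text
clock: 10.48
tool_pos: [0.6962, 0.083, 0.0818]
orientation: [180.0, -0.0, 32.2]
force: [2.4, -1.2, -0.5]
opening: 0.0003
gripper_force: 0.8
```

```bash
python3 look.py a
```

```text
10.4833 [0.69621248 0.08298392 0.08180248] [ 1.79980072e+02 -4.40543589e-02  3.21797096e+01] [ 2.44825319 -1.17519924 -0.51899585] 0.1460320297266475 32.46324294734673
scene post [0.434 0.013 0.079] 0.76 r 0.139 ang 176.6
scene mug [ 0.636 -0.022  0.044] 0.58 r 0.068 ang -22.7
scene tumbler [ 0.546 -0.056  0.046] 0.78 r 0.066 ang -114.2
scene bowl [0.512 0.039 0.044] 0.7 r 0.070 ang 150.6
scene canister [0.598 0.062 0.042] 0.72 r 0.063 ang 66.3
side post [0.43  0.017 0.078] 0.96 r 0.144 ang 175.0
side mug [ 0.638 -0.024  0.043] 0.76 r 0.071 ang -24.1
side tumbler [ 0.544 -0.051  0.048] 0.78 r 0.063 ang -117.7
side bowl [0.517 0.036 0.046] 0.89 r 0.064 ang 150.9
side canister [0.602 0.068 0.041] 0.8 r 0.070 ang 65.9
```

View pics/a_scene.png

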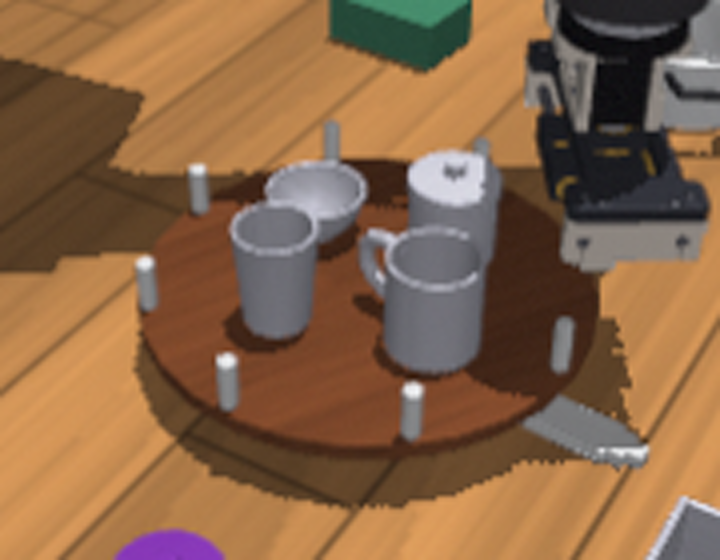

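The mug now stands at (435,300) in the crop, about 18° short of the tongue.

Request:
{"method": "play_rows", "body": {
  "plan": [
    [0,-0.26,0,0,0,-1],
    [-0.01,-0.51,0,0,0,-2],
    [-0.01,-0.51,0,0,0,-2],
    [-0.01,-0.51,0,0,0,-2],
    [-0.01,-0.51,0,0,0,-2],
    [-0.01,-0.51,0,0,0,-2],
    [-0.01,-0.51,0,0,0,-2],
    [0,-0.26,0,0,0,-1],
    [0,-0.26,0,0,0,-1],
    [0,-0.26,0,0,0,-1],
    [0,0,0,0,0,0],
    [0,0,0,0,0,0]
  ]
}}

```text
clock: 12.08
tool_pos: [0.6696, 0.1137, 0.0816]
orientation: [-180.0, 0.0, 48.0]
force: [0.0, 0.1, -0.3]
opening: 0.0008
gripper_force: 0.0
```

```bash
python3 look.py b
```

```text
12.0833 [0.66959639 0.11366169 0.08159765] [-1.79989105e+02  4.57512280e-03  4.79860425e+01] [ 0.03440772  0.13754678 -0.34452627] 0.14568910384728884 48.468553570094834
scene post [ 0.436 -0.024  0.077] 0.63 r 0.140 ang -168.3
scene mug [0.642 0.001 0.046] 0.65 r 0.069 ang -2.8
scene mug [0.582 0.069 0.043] 0.18 r 0.065 ang 82.0
scene tumbler [ 0.561 -0.063  0.047] 0.55 r 0.068 ang -99.9
scene bowl [0.509 0.023 0.042] 0.52 r 0.067 ang 164.0
scene canister [0.583 0.069 0.045] 0.57 r 0.065 ang 81.1
side post [ 0.434 -0.024  0.078] 0.81 r 0.142 ang -168.3
side mug [ 0.642 -0.004  0.047] 0.65 r 0.070 ang -6.7
side tumbler [ 0.562 -0.053  0.046] 0.63 r 0.059 ang -100.5
side tumbler [0.582 0.073 0.042] 0.38 r 0.069 ang 82.2
side bowl [0.511 0.019 0.042] 0.83 r 0.064 ang 167.2
side canister [0.583 0.071 0.045] 0.62 r 0.067 ang 81.7
```

View pics/b_scene.png

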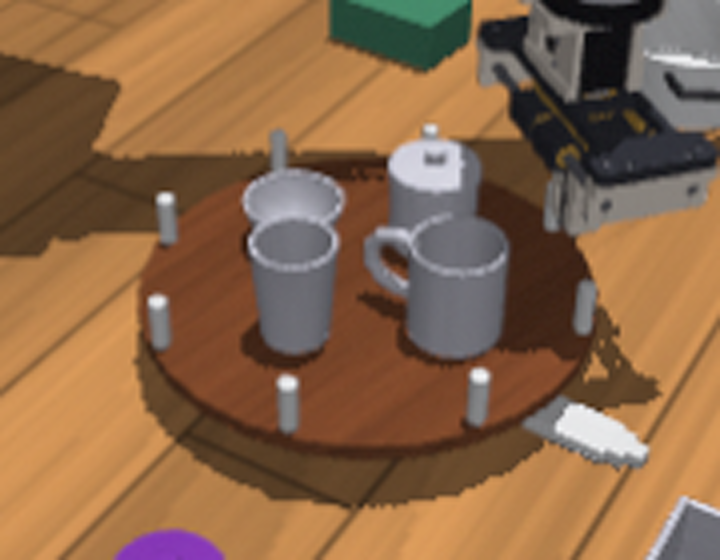

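The mug now stands at (458,285) in the crop, nearly in line with the tongue at (600,435). I'll check the angle from pixels.

```bash
python3 - <<'E'
from h import *
s=cam('scene');o=np.array([180,140])
C=np.array([.573,.0046])
def a(px,z,n):
    P=ray(s,np.array(px)/4+o,z)[:,:2]-C
    print(n,np.degrees(np.arctan2(P[:,1],P[:,0])).round(1),np.hypot(*P.T).round(3))
a([[288,382],[479,376],[158,301],[166,198]],.08,'posts')
a([[459,244]],.11,'mug rim centre')
a([[636,455],[645,450]],.01,'tongue tip')
# overlay model: mug outline at candidate angles, tongue outline
im=cv2.resize(s['frame'][140:280,180:360,::-1],None,fx=4,fy=4,interpolation=cv2.INTER_CUBIC)
th=np.linspace(0,2*np.pi,60)
def draw(P,col): cv2.polylines(im,[np.int32((proj(s,P)-o)*4+1.5)],True,col,1,cv2.LINE_AA)
for ang,col in [(-8,(0,0,255)),(-5,(0,255,0))]:
    u=np.radians(ang);e=np.array([np.cos(u),np.sin(u)]);n=np.array([-e[1],e[0]])
    for z in (.045,.11): draw(np.c_[C+.068*e+.03*np.c_[np.cos(th),np.sin(th)],np.full(60,z)],col)
    draw(np.array([[*(C+r*e+w*n),.01] for r,w in [(.15,-.015),(.19,-.015),(.205,0),(.19,.015),(.15,.015)]]),col)
cv2.imwrite('pics/ov.png',im)
E
```

```text
posts [ -77.6  -33.5 -122.2 -167.5] [0.143 0.143 0.142 0.14 ]
mug rim centre [-9.] [0.071]
tongue tip [-6.2 -4.3] [0.201 0.204]
```

View pics/ov.png

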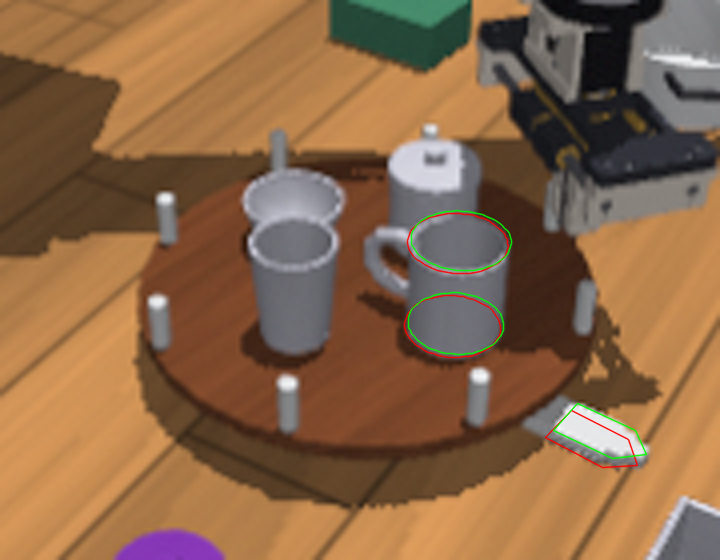

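The overlay puts the tongue at about −5° (green) and the mug at about −7.5° (nearer red), so I'll nudge it 2.5° more.

Request:
{"method": "play_rows", "body": {
  "plan": [
    [0,-0.13,0,0,0,-0.5],
    [0,-0.13,0,0,0,-0.5],
    [0,-0.13,0,0,0,-0.5],
    [0,-0.13,0,0,0,-0.5],
    [0,-0.13,0,0,0,-0.5],
    [0,0,0,0,0,0],
    [0,0,0,0,0,0]
  ]
}}

```text
clock: 13.32
tool_pos: [0.6646, 0.1179, 0.0816]
orientation: [-180.0, 0.0, 50.5]
force: [1.4, 0.6, 0.4]
opening: 0.0004
gripper_force: 0.0
```

Request:
{"method": "play_rows", "body": {
  "plan": [
    [0,0.4,0,0,0,0],
    [0,0.6,0,0,0,0],
    [0.5,0,0,0,0,0],
    [0,0,-1.5,0,0,0],
    [0,0,-3.0,0,0,0],
    [0,0,-4.0,0,0,0],
    [0,0,-4.0,0,0,0],
    [0,0,-3.0,0,0,0],
    [2.0,0,0,0,0,0],
    [3.0,0,0,0,0,0],
    [2.0,0,0,0,0,0],
    [0,0,0,0,0,0],
    [0,0,0,0,0,0]
  ]
}}

```text
clock: 14.4
tool_pos: [0.7207, 0.1702, 0.2355]
orientation: [-180.0, 0.1, 50.5]
force: [-1.0, -0.3, -0.2]
opening: 0.0007
gripper_force: 0.0
```

```bash
python3 look.py c
```

```text
14.4 [0.72067291 0.17016716 0.2355234 ] [-1.79965844e+02  5.62609516e-02  5.05282254e+01] [-1.00957987 -0.27021992 -0.20548788] 0.2218552916078032 48.26954306768838
scene post [ 0.439 -0.03   0.078] 0.63 r 0.138 ang -165.3
scene mug [0.642 0.    0.044] 0.62 r 0.069 ang -3.6
scene tumbler [ 0.564 -0.062  0.047] 0.8 r 0.067 ang -98.2
scene tumbler [0.574 0.002 0.028] 0.26 r 0.003 ang -66.6
scene bowl [0.505 0.021 0.046] 0.55 r 0.070 ang 166.5
scene canister [0.582 0.07  0.046] 0.83 r 0.066 ang 82.1
side post [ 0.432 -0.033  0.08 ] 0.91 r 0.145 ang -165.1
side post [0.509 0.016 0.043] 0.36 r 0.065 ang 169.4
side mug [ 0.642 -0.001  0.044] 0.63 r 0.069 ang -4.8
side tumbler [ 0.563 -0.055  0.046] 0.85 r 0.060 ang -99.4
side tumbler [ 0.645 -0.003  0.046] 0.42 r 0.072 ang -6.0
side bowl [0.508 0.016 0.044] 0.71 r 0.065 ang 170.1
side canister [0.58  0.074 0.042] 0.66 r 0.070 ang 83.9
```

View pics/c_scene.png

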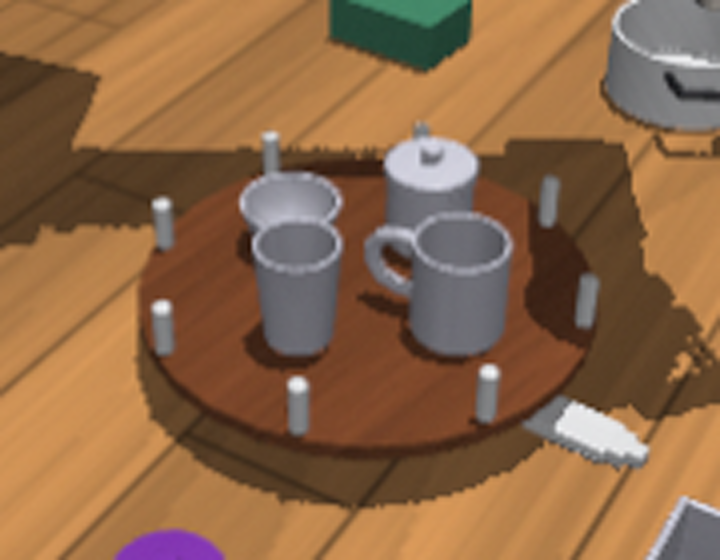

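The mug, at (460,280) in the crop, reads −4° to −6° against the tongue's −5°. All the wares are upright and the arm is clear, so I'm handing the job in.

```bash
python3 -c "
from plant import *
print(close_job())"
```

```text
the job is handed in; nothing more can be done
None
```

The mug stands at the front in line with the tongue, to within about 2° by my measurements. The wares on the platter are upright and the arm is clear; the job is handed in, but no verdict was returned.

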